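# Close the tube shaker's clamp lid and start its hand screw

## Robot

A 6-joint arm with a two-finger parallel gripper is mounted at the origin on the work surface. World frame = base frame: x ahead of the robot, y to its left, z up, the work surface at z = 0. Lengths are in mm, angles in rad, forces in N, time in s.
With the tool pointing down it reaches from about 300 to 875 mm from the base axis. Payload 6.4 kg.
Tool frame: the origin (TCP) lies between the finger pads; the fingertips stand 8 mm ahead of it and the grasp point (between the pads) lies 11 mm behind it; x points along the fingers, z is the direction in which the jaws open and shut, and the axes are right-handed (so a half turn about x gives the same grasp; the last joint's range is limited). The gripper opens to 88 mm and grips with 3 to 60 N. Pads are 18 mm wide; open, the fingers measure 123 mm over their backs; the gripper's body (75 mm by 187 mm) begins 45 mm behind the grasp point.
Start: joints at [1.076, 0.181, 1.607, -0, 1.354, -0.206], TCP at [163.749, 551.205, 246.714] pointing down, gripper open.
Joint ranges: [-2.99, 2.99], [-0.89, 2.07], [0.3, 2.58], [-1.14, 4.28], [0, 2.63], [-3.12, 3.12]. Speed limits (rad/s): [2.57, 2.57, 3.01, 3.14, 3.14, 3.14].

## Interface

Orientations are given as a rotation vector (axis times angle).
In Python, from bench import arm gives the robot as it stands.
- The arm moves only by the tool arm_command, never from a script. Its argument "increments" is a list of rows, each an object of numbers: "rx", "ry", "rz": the turn, a rotation vector about the tool's x, y, z in rad; "tx", "ty", "tz": the shift along the tool's x, y, z in m; "gripper": the finger opening in m, from 0 to 0.0881. A call has exactly 10 rows; each row is the pose to reach, as a shift and turn from the pose commanded when the call began, along the tool's axes at that moment; what a row does not reach only later rows make up. A row lasts 1/10 s, in which the tool goes at most 50 mm and 8.59 degrees, less where a joint would pass 70% of its speed; a pose out of reach is approached as far as the arm can. A call with a gripper value outside its range is refused whole. The fingers move at their own pace and stop on an object; the grip force is fixed at half the most. Time passes only in rows, so rows that repeat a pose let the fingers close, or fill a call up. It gives the time, the measured TCP pose, the force and the opening at its end, in the units of the state.
- arm.read_state(): the state, without advancing time (a new reading comes with each control period).
- arm.grab_frame(name): name is "side" or "top" or "wrist"; returns (picture, depth): 384x512x3 uint8, red, green, blue; 384x512 float32, mm along the optical axis (not along the pixel's ray), 0 where there is no reading.
- arm.get_calibration(name): a dict with "vertical_fov" (degrees; the focal length in pixels is half the picture's height over the tangent of half this angle, whatever the lens; pixels are square), "cx", "cy" (the principal point, pixels), "xyz" and "attitude" of the camera in the world. Camera axes: x right, y up, looking along -z (the intrinsics and any distortion apply to the point x, -y, -z); pixel columns grow to the right and rows downward; lengths in mm; the calibration is good to about 2 mm. A picture is of the moment at which its call begins: read the wrist's pose just before it. get_calibration takes no time and is no camera call; for the wrist camera it gives the pose at the moment of the call.
- arm.finish_job(): hands the job in, once; it reports no verdict.
The state is a dict: "time_s": time; "joints": joint angles; "qvel": joint speeds; "joint_efforts": joint torques, N m; "position": TCP position; "ee_rot": TCP orientation; "wrist_force": force on the tool from outside, world axes, zero at the start; "ft_torque": the same for the moment, N m; "grip_width": finger opening in mm.
Only numpy, scipy, OpenCV 4.12 (cv2) and the standard library are available. Lean on these libraries where they do the work, as an engineer would, in place of code of your own. Each camera call takes 0.05 s, during which the arm holds its last target.

## Task

Close the clamp lid of the loaded tube shaker so that its front tab drops behind the steel rim, then start the black hand screw in the lid: turn it backward (anticlockwise from above) until you feel it drop off the end of the thread, then forward (clockwise) one full turn so that it is caught. Finish while still holding the knob in the gripper, ready for tightening, and leave everything else on the bench where it stands.

Things in the scene. Friction and masses are not known exactly. Their poses are not given: they have to be found in the camera images.
- shaker: tube shaker, fixed to the bench: white casing 250 mm (x) by 240 mm (y), 88 mm high, dark control panel on its front (-x side). Origin: centre of its underside, z up. Tube caps reach 138 mm up behind the screw. A steel rim (130 mm wide, top 150 mm up) stands at x = -100 mm. Lid hinge axis: along y at x = +100 mm, 150 mm up. With the lid shut the hand screw's axis is upright at x = -55 mm, y = 0
- lid (a joint): angle of the clamp lid (rad): 0 = shut, plate level, tab behind the rim; grows as the front edge swings up and back, to 1.75. Stiff hinge (0.3 N m of friction): the lid stays where it is left when more than about 0.95 open and sinks shut slowly by its own weight from well below that. Pushing it shut near its front edge takes under 6 N
- lid_hinge (a point): point on the lid's hinge axis, half-way across the lid, 150 mm above the bench. Axes turn with the lid: y along the hinge, x along the plate away from its front edge, z the normal of its upper face
- lid_front (a point): middle of the lid's front edge, on the upper face, 195 mm from the hinge. Plate 190 mm wide, 10 mm thick, 5 mm either side of the hinge axis (upper face 155 mm above the bench when shut). The hand screw stands in it 155 mm from the hinge, half-way across; the dark frame either side of the knob (say 65 mm from the middle) is free to push on. Axes as lid_hinge
- knob_grip (a point): centre, half-way up, of the hand screw's round black knob, 43 mm in diameter, 24 mm high; a yellow line on top marks its turn. The screw is captive in the lid: it turns about and slides along its axis, the lid's normal. With the lid shut this point is 176 mm above the bench plus the value of knob_lift, and the space below the knob is open down to the lid save for its 28 mm neck
- knob_lift (a joint): how far the screw stands out of the lid (m): 0 = fully home, at most 0.026. Lid shut and not started, it rests on the boss's thread at 0.018 to 0.020. Turned back it climbs to 0.020, then, past the thread's end, falls to about 0.014 unless held up (weight 1.1 N: a gripped knob must be pressed down lightly). Then it sinks 6 mm per turn forward (right-hand thread, 0.8 mm play, under 0.1 N m)
- knob_turn (a joint): angle of the hand screw (rad), any number of turns; grows as it is turned clockwise from above (forward, tightening). Starts between 0 and 0.8. The end of the thread lies 0.6 to 2.1 rad back from the start, differently each time
- red_rack_mid (a point): centre of an empty red tube rack, 130 by 85 by 40 mm, loose, beside the shaker; leave alone
- yellow_rack_mid (a point): centre of the base of a yellow tube rack, 140 by 70 by 30 mm with tubes standing 18 mm higher, loose, on the other side of the shaker; leave alone
- tub_mid (a point): centre of a white open tub, 110 mm in diameter, 110 mm high, loose; leave alone
- bottle_mid (a point): centre of a glass bottle with a blue cap, 72 mm in diameter, 170 mm high, loose; leave alone
- tip_box_mid (a point): middle of a clear box of yellow pipette tips, 120 by 80 by 60 mm, loose; leave alone
- timer_mid (a point): centre of a flat white bench timer, 70 by 65 by 18 mm, loose; leave alone

How it is judged:
By the outcome, as a careful person would: the job done as asked, in the order asked, and still so for the second after the job is handed in, while the arm keeps its last pose, push and grip.
It also fails if it takes over 70 s, if anything falls off the work surface, if the arm or the gripper's body presses on something with over 40 N, if the wrist force passes 120 N, or if a joint passes its speed limit or range.

## Working session

There is one attempt and no reset: what is moved stays moved. The work goes in short steps, Python scripts to look and compute and a tool call to move; the robot and the scene stay as the last step left them, time stands still between calls to the robot, and variables do not carry over. Pictures are saved under pics/ and viewed, and the job is handed in when it is done.

Besides the shell and the picture viewer there is one more tool, called after "Emit:" as name([rows], argument=value, ...), one row to a line, values as JSON. arm_command: Moves the arm, as the interface text tells. Its arguments: {"type":"object","properties":{"increments":{"type":"array"}},"required":["increments"]}

```bash
ls; mkdir -p pics
cat > h.py <<'E'
import numpy as np, cv2
from scipy.spatial.transform import Rotation as R
from bench import arm
def snap(n,f):
    c=arm.get_calibration(n); p,d=arm.grab_frame(n)
    cv2.imwrite(f'pics/{f}.png',p[:,:,::-1]); np.savez(f'pics/{f}.npz',p=p,d=d,c=np.array([c],dtype=object))
    return p,d,c
def att(c):
    a=np.array(c['attitude'],float)
    return a if a.shape==(3,3) else R.from_rotvec(a).as_matrix() if a.size==3 else None
def load(f):
    z=np.load(f'pics/{f}.npz',allow_pickle=True); return z['p'],z['d'],z['c'][0]
def cloud(d,c):
    h,w=d.shape; f=h/2/np.tan(np.radians(c['vertical_fov'])/2)
    u,v=np.meshgrid(np.arange(w),np.arange(h))
    P=np.stack([(u-c['cx'])/f*d,-(v-c['cy'])/f*d,-d],-1)
    W=P@att(c).T+np.array(c['xyz']); W[d<=0]=np.nan
    return W
def st():
    s=arm.read_state(); 
    for k in ['time_s','joints','position','ee_rot','wrist_force','ft_torque','grip_width']: print(k,np.round(s[k],3))
    print(R.from_rotvec(s['ee_rot']).as_matrix().round(3)); return s
E
python3 - <<'E'
from h import *
st()
for n in ['side','top','wrist']:
    p,d,c=snap(n,n+'0'); print(n,c)
E
```

```text
pics
time_s 0.0
joints [ 1.076  0.182  1.608 -0.     1.354 -0.206]
position [163.503 550.732 245.834]
ee_rot [-0.995  1.334  0.993]
wrist_force [ 0.978 -1.206 -0.634]
ft_torque [-0.024 -0.015  0.008]
grip_width 88.343
[[-0.001 -0.959  0.285]
 [-0.002  0.285  0.959]
 [-1.     0.    -0.002]]
side {'vertical_fov': 57.818448055209124, 'cx': 254.72254756863512, 'cy': 199.22749171483704, 'xyz': array([ -24.73191907, -761.17145472,  692.87467911]), 'attitude': array([ 0.99893507, -0.2977519 , -0.51291914])}
top {'vertical_fov': 45.7409271882979, 'cx': 253.35379440860225, 'cy': 191.81053081187548, 'xyz': array([ 265.71048241,   21.54438546, 1773.10666908]), 'attitude': array([ 0.10193268, -0.10245577, -1.59091625])}
wrist {'vertical_fov': 58.50583387680827, 'cx': 251.72209127246518, 'cy': 194.58057076966395, 'xyz': array([ 82.85184391, 574.71159277, 383.66650575]), 'attitude': array([-0.28407096, -0.20956986,  1.27033277])}
```

View pics/side0.png

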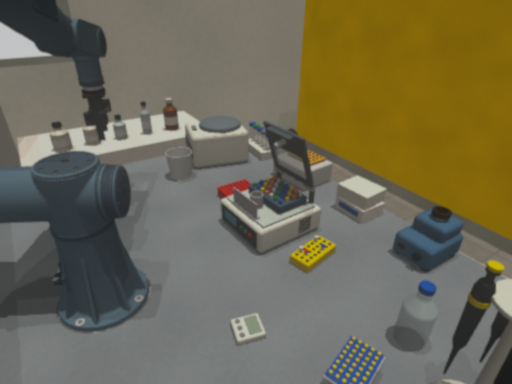

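View pics/top0.png

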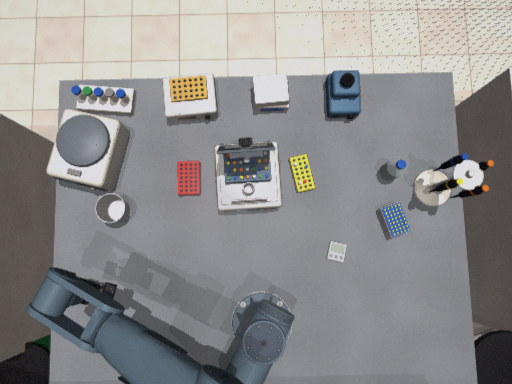

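View pics/wrist0.png

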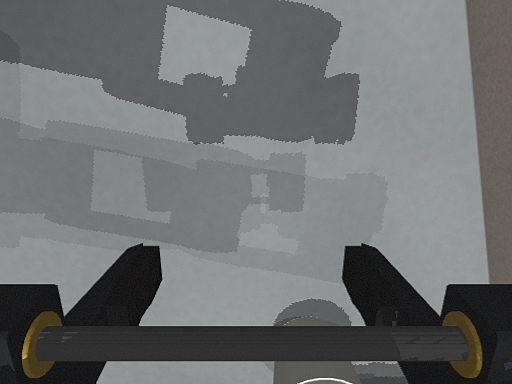

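The side view shows the lid nearly upright at about (290,150) and the shaker front at about (240,225). In the top view the shaker is at about (248,177), the boss ring at (248,188) and the steel rim at (250,200). Next I'll measure them.

Run:
```python
from h import *
for f in ['top0','side0']:
    p,d,c=load(f); W=cloud(d,c)
    x,y,z=W[...,0],W[...,1],W[...,2]
    def rep(n,m):
        q=W[m]; 
        if len(q)<3: print(n,len(q));return
        print(f,n,len(q),'min',np.percentile(q,2,axis=0).round(),'max',np.percentile(q,98,axis=0).round(),'med',np.median(q,axis=0).round())
    if f=='top0':
        for r,cc in [(180,222),(205,250),(177,275),(200,250),(188,248),(148,248),(141,246),(170,189),(170,302),(200,395)]: print((r,cc),W[r,cc].round())
        roi=np.zeros_like(d,bool); roi[130:220,205:290]=1
        cs=roi&(abs(z-88)<6)
    else:
        for r,cc in [(214,227),(245,260),(225,317),(135,290),(150,300),(200,255)]: print((r,cc),W[r,cc].round())
        roi=np.zeros_like(d,bool); roi[120:255,215:330]=1
        cs=roi&(abs(z-88)<6)
    rep('casing',cs)
    q=W[cs][:,:2].astype(np.float32); print(cv2.minAreaRect(q))
    rep('high',roi&(z>170)&(x>350)&(x<900)); rep('rim',roi&(abs(z-150)<6)&(x<520))
```

```text
(180, 222) [532. 135.  91.]
(205, 250) [436.  32.  87.]
(177, 275) [539. -64.  94.]
(200, 250) [451.  31. 125.]
(188, 248) [499.  38. 100.]
(148, 248) [598.  33. 326.]
(141, 246) [622.  39. 324.]
(170, 189) [583. 265.  37.]
(170, 302) [ 574. -172.   32.]
(200, 395) [ 452. -537.   -3.]
top0 casing 1056 min [428. -79.  82.] max [667. 157.  94.] med [490.  36.  89.]
((549.1058349609375, 39.12983703613281), (251.59378051757812, 238.40655517578125), 2.539193630218506)
top0 high 726 min [569. -47. 180.] max [646. 129. 339.] med [595.  41. 325.]
top0 rim 46 min [449. -27. 144.] max [514.  93. 154.] med [452.  35. 148.]
(214, 227) [418.  95.  58.]
(245, 260) [432. -83.  42.]
(225, 317) [666. -73.  22.]
(135, 290) [587.   1. 329.]
(150, 300) [603. -31. 290.]
(200, 255) [479.  20. 131.]
side0 casing 1005 min [426. -80.  82.] max [925. 598.  94.] med [516. -16.  87.]
((655.1729736328125, 294.9998779296875), (544.5667724609375, 732.6793823242188), 7.9122114181518555)
side0 high 1945 min [568. -51. 172.] max [715. 600. 335.] med [615.  36. 252.]
side0 rim 61 min [445. -26. 144.] max [453. 100. 151.] med [448.  36. 149.]
```

Run:
```python
from h import *
for f,r in [('top0',(125,225,195,300)),('side0',(110,260,205,340))]:
    p=load(f)[0][r[0]:r[1],r[2]:r[3],::-1]
    cv2.imwrite(f'pics/{f}z.png',cv2.resize(p,None,fx=5,fy=5,interpolation=cv2.INTER_CUBIC)[:600,:800])
```

```text
(no output)
```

View pics/side0z.png

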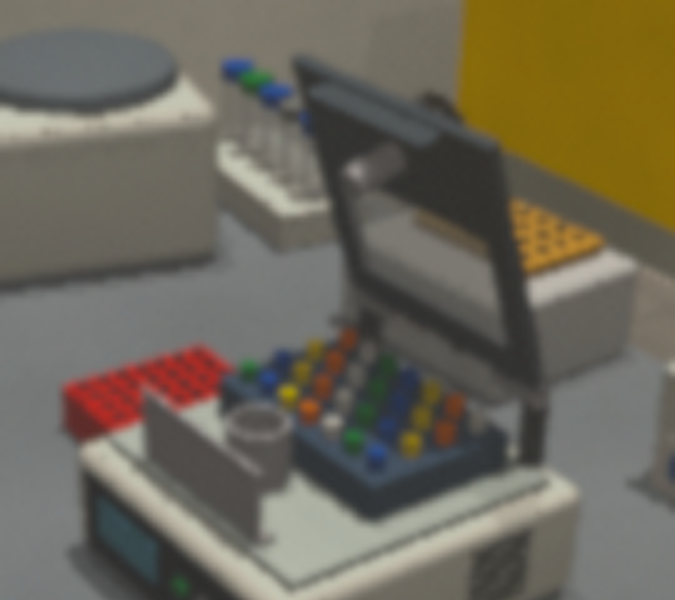

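View pics/top0z.png

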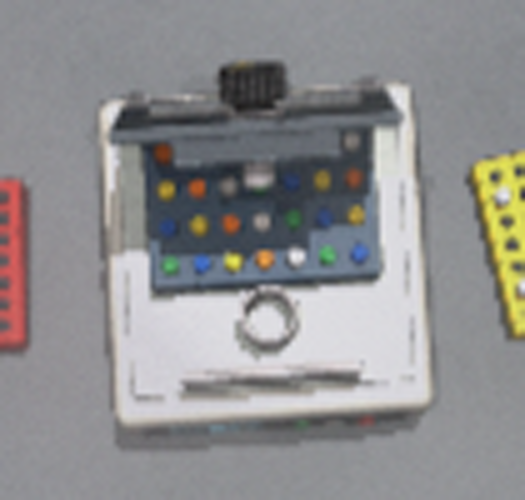

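The zoomed views show the lid standing up and leaning a little towards the robot, with the knob behind it and the rim and boss clear of anything. Next I'll fit the yaw and the lid plane.

Run:
```python
from h import *
for f,box in [('top0',(130,220,205,290)),('side0',(115,255,215,345))]:
    p,d,c=load(f); W=cloud(d,c); roi=np.zeros_like(d,bool); roi[box[0]:box[1],box[2]:box[3]]=1
    x,y,z=W[...,0],W[...,1],W[...,2]
    q=W[roi&(z>105)&(z<153)&(x<462)&(x>435)]
    k=np.polyfit(q[:,1],q[:,0],1); print(f,'rim x=',np.round(k,3),'yaw',np.degrees(-np.arctan(k[0])).round(2),'y',np.percentile(q[:,1],[3,97]).round(), 'x at mid',np.polyval(k,q[:,1].mean()).round(1))
    q=W[roi&(z>170)&(x>560)&(x<670)&(y<140)&(y>-65)]
    for _ in range(4):
        m=q.mean(0);u,s,v=np.linalg.svd(q-m);n=v[2]*np.sign(v[2][0]); e=(q-m)@n; q=q[abs(e)<max(4,1.0*e.std())]
    print('lid plane n',n.round(3),'m',m.round(1),len(q),'std',e.std().round(2),'y',np.percentile(q[:,1],[2,98]).round(),'z',q[:,2].max().round(),'angle',np.arctan2(n[0],n[2]).round(3),'yaw',np.degrees(np.arctan2(n[1],n[0])).round(2))
```

```text
top0 rim x= [-4.20000e-02  4.52352e+02] yaw 2.43 y [-27.  96.] x at mid 450.8
lid plane n [0.942 0.042 0.332] m [610.5  39.5 281. ] 300 std 2.28 y [-49. 133.] z 341.0 angle 1.232 yaw 2.56
side0 rim x= [-4.70000e-02  4.49521e+02] yaw 2.7 y [-27.  98.] x at mid 448.0
lid plane n [0.943 0.045 0.33 ] m [612.3  31.8 251.6] 1372 std 1.58 y [-51. 134.] z 335.0 angle 1.234 yaw 2.76
```

Emit:
arm_command([
  {"tx": -0.1,"gripper": 0},
  {"tx": -0.15,"gripper": 0},
  {"tx": -0.2,"gripper": 0},
  {"tx": -0.214,"gripper": 0},
  {"tx": -0.214,"ty": -0.579,"tz": -0.292,"rx": 1.2375,"gripper": 0},
  {"tx": -0.214,"ty": -0.579,"tz": -0.292,"rx": 1.2375,"gripper": 0},
  {"tx": -0.214,"ty": -0.579,"tz": -0.292,"rx": 1.2375,"gripper": 0},
  {"tx": -0.214,"ty": -0.579,"tz": -0.292,"rx": 1.2375,"gripper": 0},
  {"tx": -0.214,"ty": -0.579,"tz": -0.292,"rx": 1.2375,"gripper": 0},
  {"tx": -0.214,"ty": -0.579,"tz": -0.292,"rx": 1.2375,"gripper": 0},
])

```text
invalid input
```

```bash
python3 -c "
from h import *
st()"
```

```text
time_s 0.15
joints [ 1.076  0.181  1.608 -0.     1.354 -0.206]
position [163.569 550.852 246.036]
ee_rot [-0.994  1.333  0.994]
wrist_force [0.585 0.035 0.178]
ft_torque [ 0.038  0.004 -0.045]
grip_width 88.021
[[-0.001 -0.959  0.285]
 [-0.001  0.285  0.959]
 [-1.     0.    -0.001]]
```

Emit:
arm_command([
  {"tx": -0.05,"ty": 0,"tz": 0,"rx": 0,"ry": 0,"rz": 0,"gripper": 0},
  {"tx": -0.1,"ty": 0,"tz": 0,"rx": 0,"ry": 0,"rz": 0,"gripper": 0},
  {"tx": -0.15,"ty": 0,"tz": 0,"rx": 0,"ry": 0,"rz": 0,"gripper": 0},
  {"tx": -0.2,"ty": 0,"tz": 0,"rx": 0,"ry": 0,"rz": 0,"gripper": 0},
  {"tx": -0.214,"ty": 0,"tz": 0,"rx": 0,"ry": 0,"rz": 0,"gripper": 0},
  {"tx": -0.214,"ty": -0.04,"tz": -0.02,"rx": 0.15,"ry": 0,"rz": 0,"gripper": 0},
  {"tx": -0.214,"ty": -0.08,"tz": -0.04,"rx": 0.3,"ry": 0,"rz": 0,"gripper": 0},
  {"tx": -0.214,"ty": -0.12,"tz": -0.06,"rx": 0.45,"ry": 0,"rz": 0,"gripper": 0},
  {"tx": -0.214,"ty": -0.16,"tz": -0.08,"rx": 0.6,"ry": 0,"rz": 0,"gripper": 0},
  {"tx": -0.214,"ty": -0.2,"tz": -0.1,"rx": 0.75,"ry": 0,"rz": 0,"gripper": 0},
])

```text
time_s: 1.15
position: [327.8, 396.9, 459.7]
ee_rot: [-0.413, 1.532, 0.412]
wrist_force: [0.6, 0.9, -0.5]
grip_width: 10.1
```

```bash
cat >> h.py <<'E'
def go(t,yaw):
    "tool-frame increment to world TCP t (mm), tool down, tool z at yaw"
    s=st(); M=R.from_rotvec(s['ee_rot']).as_matrix()
    T=np.column_stack([[0,0,-1],[-np.sin(yaw),np.cos(yaw),0],[np.cos(yaw),np.sin(yaw),0]])
    print('inc t',(M.T@(np.array(t)-s['position'])).round(1),'rot',R.from_matrix(M.T@T).as_rotvec().round(4))
E
python3 -c "
from h import *
go([635,106,460],.0445)"
```

```text
time_s 1.15
joints [ 0.65  -0.045  1.428 -0.     1.76   0.124]
position [327.775 396.932 459.714]
ee_rot [-0.413  1.532  0.412]
wrist_force [ 0.61   0.857 -0.468]
ft_torque [-0.043  0.029  0.016]
grip_width 10.145
[[-0.001 -0.502  0.865]
 [-0.001  0.865  0.502]
 [-1.    -0.    -0.001]]
inc t [-4.000e-01 -4.059e+02  1.196e+02] rot [ 0.4817 -0.0013  0.0005]
```

Emit:
arm_command([
  {"tx": 0,"ty": -0.047,"tz": 0.014,"rx": 0.1,"ry": 0,"rz": 0,"gripper": 0},
  {"tx": 0,"ty": -0.094,"tz": 0.028,"rx": 0.2,"ry": 0,"rz": 0,"gripper": 0},
  {"tx": 0,"ty": -0.141,"tz": 0.042,"rx": 0.3,"ry": 0,"rz": 0,"gripper": 0},
  {"tx": 0,"ty": -0.188,"tz": 0.056,"rx": 0.4,"ry": 0,"rz": 0,"gripper": 0},
  {"tx": 0,"ty": -0.235,"tz": 0.07,"rx": 0.48,"ry": 0,"rz": 0,"gripper": 0},
  {"tx": 0,"ty": -0.282,"tz": 0.084,"rx": 0.48,"ry": 0,"rz": 0,"gripper": 0},
  {"tx": 0,"ty": -0.329,"tz": 0.098,"rx": 0.48,"ry": 0,"rz": 0,"gripper": 0},
  {"tx": 0,"ty": -0.37,"tz": 0.11,"rx": 0.48,"ry": 0,"rz": 0,"gripper": 0},
  {"tx": 0,"ty": -0.406,"tz": 0.12,"rx": 0.48,"ry": 0,"rz": 0,"gripper": 0},
  {"tx": 0,"ty": -0.406,"tz": 0.12,"rx": 0.48,"ry": 0,"rz": 0,"gripper": 0},
])

```text
time_s: 2.15
position: [638.6, 105.3, 457.2]
ee_rot: [-0.038, 1.575, 0.036]
wrist_force: [0.5, 0.5, 0.1]
grip_width: 0.6
```

```bash
python3 -c "
from h import *
go([635,106,318],.0445)
snap('side','side1')"
```

```text
time_s 2.15
joints [-1.900e-02  2.700e-01  1.089e+00 -1.000e-03  1.787e+00 -6.600e-02]
position [638.615 105.293 457.227]
ee_rot [-0.038  1.575  0.036]
wrist_force [0.528 0.463 0.084]
ft_torque [-0.093  0.122 -0.023]
grip_width 0.631
[[-0.004 -0.047  0.999]
 [-0.001  0.999  0.047]
 [-1.    -0.001 -0.004]]
inc t [139.2   1.   -3. ] rot [ 0.0024 -0.0042  0.0009]
```

View pics/side1.png

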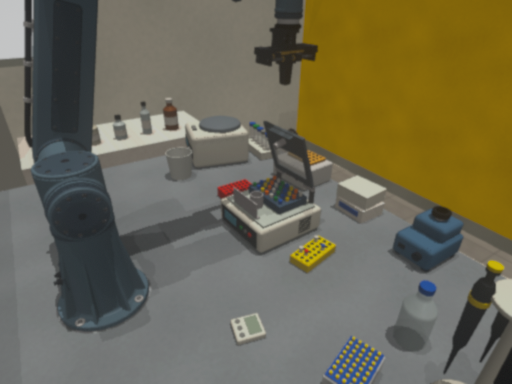

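The side view shows the closed gripper hanging behind and above the lid at about (287,70), clear of it. I'll lower it behind the lid now.

Emit:
arm_command([
  {"tx": 0.03,"ty": 0,"tz": -0.001,"rx": 0,"ry": -0.002,"rz": 0,"gripper": 0},
  {"tx": 0.06,"ty": 0,"tz": -0.003,"rx": 0,"ry": -0.002,"rz": 0,"gripper": 0},
  {"tx": 0.09,"ty": 0,"tz": -0.003,"rx": 0,"ry": -0.002,"rz": 0,"gripper": 0},
  {"tx": 0.12,"ty": 0,"tz": -0.003,"rx": 0,"ry": -0.002,"rz": 0,"gripper": 0},
  {"tx": 0.136,"ty": 0,"tz": -0.003,"rx": 0,"ry": -0.002,"rz": 0,"gripper": 0},
  {"tx": 0.136,"ty": 0,"tz": -0.003,"rx": 0,"ry": -0.002,"rz": 0,"gripper": 0},
  {"tx": 0.136,"ty": 0,"tz": -0.008,"rx": 0,"ry": -0.002,"rz": 0,"gripper": 0},
  {"tx": 0.136,"ty": 0,"tz": -0.013,"rx": 0,"ry": -0.002,"rz": 0,"gripper": 0},
  {"tx": 0.136,"ty": 0,"tz": -0.018,"rx": 0,"ry": -0.002,"rz": 0,"gripper": 0},
  {"tx": 0.136,"ty": 0,"tz": -0.018,"rx": 0,"ry": -0.002,"rz": 0,"gripper": 0},
])

```text
time_s: 3.2
position: [618.2, 108.5, 326.2]
ee_rot: [-0.041, 1.566, 0.041]
wrist_force: [-0.3, -0.6, 0.1]
grip_width: 0.2
```

```bash
python3 -c "
from h import *
go([610,106,325],.0445)
snap('side','side2')"
```

```text
time_s 3.2
joints [-0.015  0.242  1.374  0.     1.521 -0.067]
position [618.169 108.502 326.201]
ee_rot [-0.041  1.566  0.041]
wrist_force [-0.26  -0.594  0.123]
ft_torque [-0.084  0.111  0.01 ]
grip_width 0.17
[[ 0.004 -0.052  0.999]
 [ 0.     0.999  0.052]
 [-1.    -0.     0.004]]
inc t [ 1.2 -2.1 -8.3] rot [0.0076 0.004  0.0001]
```

View pics/side2.png

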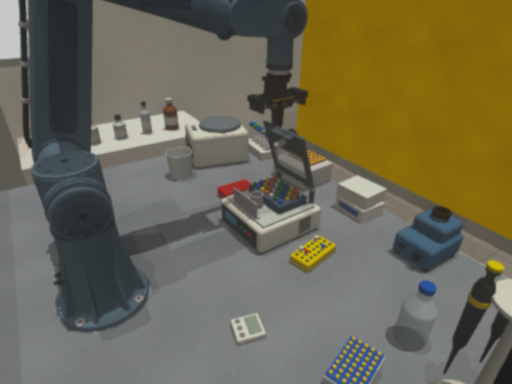

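The finger sits behind the lid's left half at about (280,120), just short of touching it. Now I'll push along the arc.

Emit:
arm_command([
  {"tx": 0.003,"ty": -0.001,"tz": -0.013,"rx": 0,"ry": 0.002,"rz": 0,"gripper": 0},
  {"tx": 0.007,"ty": -0.002,"tz": -0.023,"rx": 0,"ry": 0.002,"rz": 0,"gripper": 0},
  {"tx": 0.011,"ty": -0.002,"tz": -0.032,"rx": 0,"ry": 0.002,"rz": 0,"gripper": 0},
  {"tx": 0.018,"ty": -0.002,"tz": -0.045,"rx": 0,"ry": 0.002,"rz": 0,"gripper": 0},
  {"tx": 0.023,"ty": -0.002,"tz": -0.052,"rx": 0,"ry": 0.002,"rz": 0,"gripper": 0},
  {"tx": 0.028,"ty": -0.002,"tz": -0.059,"rx": 0,"ry": 0.002,"rz": 0,"gripper": 0},
  {"tx": 0.033,"ty": -0.002,"tz": -0.066,"rx": 0,"ry": 0.002,"rz": 0,"gripper": 0},
  {"tx": 0.039,"ty": -0.002,"tz": -0.073,"rx": 0,"ry": 0.002,"rz": 0,"gripper": 0},
  {"tx": 0.045,"ty": -0.002,"tz": -0.079,"rx": 0,"ry": 0.002,"rz": 0,"gripper": 0},
  {"tx": 0.051,"ty": -0.002,"tz": -0.085,"rx": 0,"ry": 0.002,"rz": 0,"gripper": 0},
])

```text
time_s: 4.25
position: [533.1, 102.0, 272.9]
ee_rot: [-0.041, 1.571, 0.041]
wrist_force: [-0.4, -0.7, 0.3]
grip_width: 0.7
```

```bash
python3 -c "
from h import *
go([504,101,231],.0445)
snap('side','side3')"
```

```text
time_s 4.25
joints [-0.03   0.087  1.658 -0.     1.397 -0.082]
position [533.145 101.963 272.882]
ee_rot [-0.041  1.571  0.041]
wrist_force [-0.416 -0.74   0.319]
ft_torque [-0.048  0.067 -0.01 ]
grip_width 0.66
[[-0.    -0.052  0.999]
 [-0.     0.999  0.052]
 [-1.    -0.    -0.   ]]
inc t [ 41.9   0.6 -29.1] rot [ 0.0075 -0.0004  0.    ]
```

View pics/side3.png

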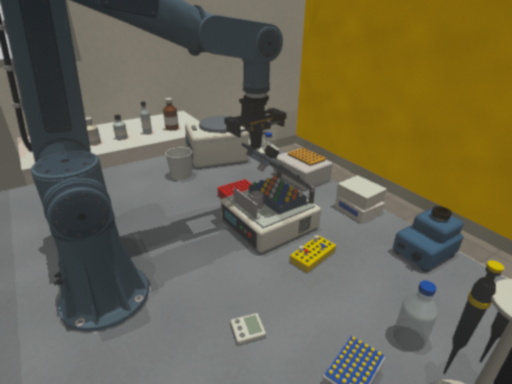

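The lid has come down to about 0.7 rad and the finger is still on it.

Emit:
arm_command([
  {"tx": 0.007,"ty": 0,"tz": -0.007,"rx": 0.004,"ry": 0,"rz": 0,"gripper": 0},
  {"tx": 0.015,"ty": 0,"tz": -0.013,"rx": 0.007,"ry": 0,"rz": 0,"gripper": 0},
  {"tx": 0.024,"ty": 0,"tz": -0.019,"rx": 0.007,"ry": 0,"rz": 0,"gripper": 0},
  {"tx": 0.033,"ty": 0,"tz": -0.024,"rx": 0.007,"ry": 0,"rz": 0,"gripper": 0},
  {"tx": 0.042,"ty": 0,"tz": -0.029,"rx": 0.007,"ry": 0,"rz": 0,"gripper": 0},
  {"tx": 0.052,"ty": 0,"tz": -0.033,"rx": 0.007,"ry": 0,"rz": 0,"gripper": 0},
  {"tx": 0.062,"ty": 0,"tz": -0.036,"rx": 0.007,"ry": 0,"rz": 0,"gripper": 0},
  {"tx": 0.072,"ty": 0,"tz": -0.039,"rx": 0.007,"ry": 0,"rz": 0,"gripper": 0},
  {"tx": 0.082,"ty": 0,"tz": -0.0415,"rx": 0.007,"ry": 0,"rz": 0,"gripper": 0},
  {"tx": 0.092,"ty": 0,"tz": -0.043,"rx": 0.007,"ry": 0,"rz": 0,"gripper": 0},
])

```text
time_s: 5.3
position: [490.5, 99.8, 180.7]
ee_rot: [-0.035, 1.571, 0.035]
wrist_force: [-0.6, 0.1, -0.3]
grip_width: 0.3
```

```bash
python3 -c "
from h import *
go([488.6,101,163],.0445)
p,d,c=snap('side','side4')
W=cloud(d,c)
"
```

```text
time_s 5.3
joints [-0.037  0.086  1.855 -0.     1.201 -0.082]
position [490.539  99.77  180.661]
ee_rot [-0.035  1.571  0.035]
wrist_force [-0.616  0.125 -0.296]
ft_torque [-0.088  0.105  0.027]
grip_width 0.338
[[-0.    -0.045  0.999]
 [-0.     0.999  0.045]
 [-1.    -0.    -0.   ]]
inc t [17.7  1.3 -1.9] rot [ 0.0005 -0.0001  0.    ]
```

View pics/side4.png

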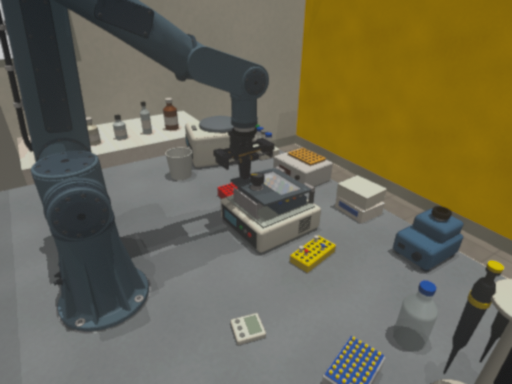

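The lid is nearly shut, with the knob standing at about (258,180). Next I press it closed slowly.

Emit:
arm_command([
  {"tx": 0.003,"ty": 0,"tz": 0,"rx": 0,"ry": 0,"rz": 0,"gripper": 0},
  {"tx": 0.006,"ty": 0,"tz": -0.001,"rx": 0,"ry": 0,"rz": 0,"gripper": 0},
  {"tx": 0.009,"ty": 0,"tz": -0.001,"rx": 0,"ry": 0,"rz": 0,"gripper": 0},
  {"tx": 0.012,"ty": 0,"tz": -0.002,"rx": 0,"ry": 0,"rz": 0,"gripper": 0},
  {"tx": 0.014,"ty": 0,"tz": -0.002,"rx": 0,"ry": 0,"rz": 0,"gripper": 0},
  {"tx": 0.016,"ty": 0,"tz": -0.002,"rx": 0,"ry": 0,"rz": 0,"gripper": 0},
  {"tx": 0.0175,"ty": 0,"tz": -0.002,"rx": 0,"ry": 0,"rz": 0,"gripper": 0},
  {"tx": 0.0185,"ty": 0,"tz": -0.002,"rx": 0,"ry": 0,"rz": 0,"gripper": 0},
  {"tx": 0.019,"ty": 0,"tz": -0.002,"rx": 0,"ry": 0,"rz": 0,"gripper": 0},
  {"tx": 0.019,"ty": 0,"tz": -0.002,"rx": 0,"ry": 0,"rz": 0,"gripper": 0},
])

```text
time_s: 6.35
position: [488.8, 99.7, 163.4]
ee_rot: [-0.036, 1.571, 0.035]
wrist_force: [-3.9, -0.2, 7.0]
grip_width: 0.8
```

```bash
python3 -c "
from h import *
s=st()
p,d,c=snap('side','side5')
W=cloud(d,c); z=W[...,2];x=W[...,0];y=W[...,1]
for r,cc in [(195,290),(205,300),(190,275),(212,255),(205,275)]: print(r,cc,W[r,cc].round(1))
cv2.imwrite('pics/side5z.png',cv2.resize(p[130:260,200:340,::-1],None,fx=4.5,fy=4.5,interpolation=cv2.INTER_CUBIC))
"
```

```text
time_s 6.35
joints [-0.037  0.106  1.872 -0.     1.164 -0.082]
position [488.776  99.708 163.365]
ee_rot [-0.036  1.571  0.035]
wrist_force [-3.857 -0.177  7.019]
ft_torque [-0.108  0.66   0.021]
grip_width 0.807
[[-0.    -0.045  0.999]
 [-0.     0.999  0.045]
 [-1.    -0.    -0.   ]]
195 290 [565.9 -43.5 154.2]
205 300 [611.7 -41.6 101.8]
190 275 [546.8   9.  152.3]
212 255 [450.3 -25.  121.5]
205 275 [500.8 -56.1 146.1]
```

View pics/side5z.png

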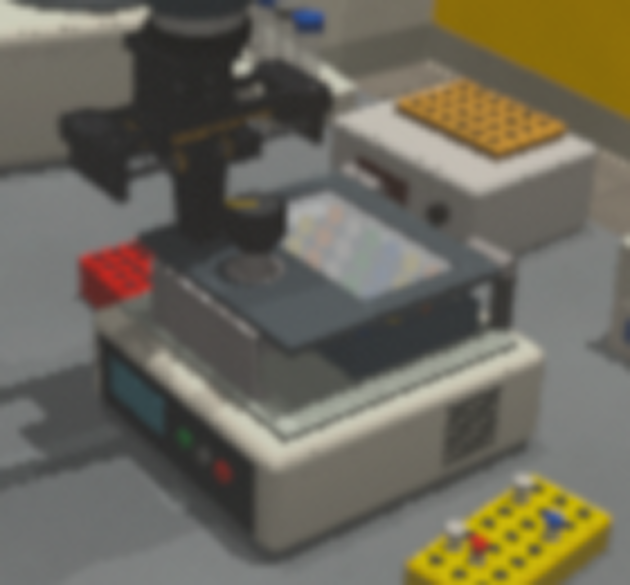

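Tip height is 155.4 mm with 7 N up, so the lid looks shut. I'll press a little more to confirm that it is on its stop.

Emit:
arm_command([
  {"tx": 0.001,"ty": 0,"tz": 0,"rx": 0,"ry": 0,"rz": 0,"gripper": 0},
  {"tx": 0.002,"ty": 0,"tz": 0,"rx": 0,"ry": 0,"rz": 0,"gripper": 0},
  {"tx": 0.003,"ty": 0,"tz": 0,"rx": 0,"ry": 0,"rz": 0,"gripper": 0},
  {"tx": 0.003,"ty": 0,"tz": 0,"rx": 0,"ry": 0,"rz": 0,"gripper": 0},
  {"tx": 0.003,"ty": 0,"tz": 0,"rx": 0,"ry": 0,"rz": 0,"gripper": 0},
  {"tx": 0.003,"ty": 0,"tz": 0,"rx": 0,"ry": 0,"rz": 0,"gripper": 0},
  {"tx": 0.003,"ty": 0,"tz": 0,"rx": 0,"ry": 0,"rz": 0,"gripper": 0},
  {"tx": 0.003,"ty": 0,"tz": 0,"rx": 0,"ry": 0,"rz": 0,"gripper": 0},
  {"tx": 0.003,"ty": 0,"tz": 0,"rx": 0,"ry": 0,"rz": 0,"gripper": 0},
  {"tx": 0.003,"ty": 0,"tz": 0,"rx": 0,"ry": 0,"rz": 0,"gripper": 0},
])

```text
time_s: 7.4
position: [488.9, 99.7, 163.2]
ee_rot: [-0.036, 1.57, 0.035]
wrist_force: [-15.4, -1.0, 30.3]
grip_width: 0.2
```

```bash
python3 -c "
from h import *
st()"
```

```text
time_s 7.4
joints [-3.700e-02  1.060e-01  1.873e+00 -1.000e-03  1.163e+00 -8.200e-02]
position [488.864  99.718 163.204]
ee_rot [-0.036  1.57   0.035]
wrist_force [-15.383  -1.027  30.293]
ft_torque [-0.25   2.531  0.062]
grip_width 0.227
[[ 0.    -0.046  0.999]
 [-0.001  0.999  0.046]
 [-1.    -0.001  0.   ]]
```

The lid is on a hard stop: 3 mm more command moved it 0.2 mm and the force rose to 30 N. I'll lift off and go above the knob.

Emit:
arm_command([
  {"tx": -0.04,"ty": 0,"tz": 0,"rx": 0,"ry": 0,"rz": 0,"gripper": 0},
  {"tx": -0.08,"ty": 0,"tz": 0,"rx": 0,"ry": 0,"rz": 0,"gripper": 0},
  {"tx": -0.12,"ty": 0,"tz": 0,"rx": 0,"ry": 0,"rz": 0,"gripper": 0.088},
  {"tx": -0.14,"ty": 0,"tz": 0,"rx": 0,"ry": 0,"rz": 0,"gripper": 0.088},
  {"tx": -0.14,"ty": -0.03,"tz": 0.001,"rx": 0.1,"ry": 0,"rz": 0,"gripper": 0.088},
  {"tx": -0.14,"ty": -0.06,"tz": 0.002,"rx": 0.2125,"ry": 0,"rz": 0,"gripper": 0.088},
  {"tx": -0.14,"ty": -0.0634,"tz": 0.002,"rx": 0.2125,"ry": 0,"rz": 0,"gripper": 0.088},
  {"tx": -0.14,"ty": -0.0634,"tz": 0.002,"rx": 0.2125,"ry": 0,"rz": 0,"gripper": 0.088},
  {"tx": -0.14,"ty": -0.0634,"tz": 0.002,"rx": 0.2125,"ry": 0,"rz": 0,"gripper": 0.088},
  {"tx": -0.14,"ty": -0.0634,"tz": 0.002,"rx": 0.2125,"ry": 0,"rz": 0,"gripper": 0.088},
])

```text
time_s: 8.4
position: [493.4, 37.3, 299.4]
ee_rot: [0.13, 1.567, -0.13]
wrist_force: [0.0, -0.8, -0.5]
grip_width: 62.2
```

```bash
python3 -c "
from h import *
st()
for n in ['wrist','side','top']:
    p,d,c=snap(n,n+'6')
p,d,c=load('side6')
cv2.imwrite('pics/side6z.png',cv2.resize(p[130:260,200:340,::-1],None,fx=4.5,fy=4.5,interpolation=cv2.INTER_CUBIC))
"
```

```text
time_s 8.4
joints [-1.650e-01 -4.400e-02  1.739e+00  0.000e+00  1.448e+00  1.000e-03]
position [493.442  37.35  299.391]
ee_rot [ 0.13   1.567 -0.13 ]
wrist_force [ 0.046 -0.765 -0.522]
ft_torque [-0.114  0.092  0.04 ]
grip_width 62.157
[[-0.     0.165  0.986]
 [ 0.     0.986 -0.165]
 [-1.     0.    -0.   ]]
```

View pics/wrist6.png

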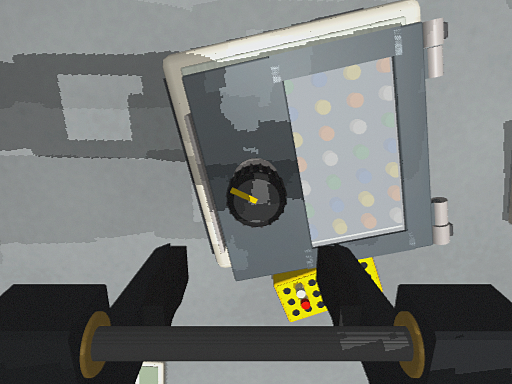

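View pics/side6z.png

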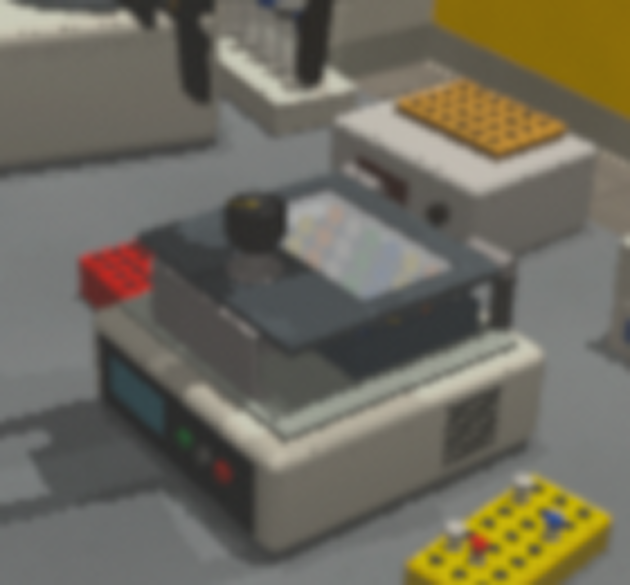

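The wrist view shows the knob top centred at about (257,197), with the yellow line running from there to about (231,189). The lid is level and shut. Now I'll measure the knob.

Run:
```python
from h import *
p,d,c=load('wrist6');W=cloud(d,c)
def fit(W,box):
    roi=np.zeros(W.shape[:2],bool);roi[box[0]:box[1],box[2]:box[3]]=1
    z=W[...,2]; m=roi&(z>196)&(z<222)
    top=np.median(z[m]); m=roi&(abs(z-top)<3)
    q=W[m]; (cx,cy),r=cv2.minEnclosingCircle(q[:,:2].astype(np.float32))
    print('top',top.round(1),len(q),'enc',round(cx,1),round(cy,1),round(r,1),'mean',q.mean(0).round(1),'ext',(q.max(0)-q.min(0)).round(1))
fit(W,(150,240,215,300))
z=W[...,2]; print('lid z',[z[r,cc].round(1) for r,cc in [(100,240),(250,290),(130,200)]])
for f,b in [('side6',(165,195,245,270)),('top6',(170,200,235,265))]:
    p,d,c=load(f); fit(cloud(d,c),b)
p,d,c=load('wrist6'); hsv=cv2.cvtColor(p,cv2.COLOR_RGB2HSV)
m=np.zeros(d.shape,bool);m[150:240,215:300]=1
m&=(hsv[...,0]>15)&(hsv[...,0]<35)&(hsv[...,1]>120)&(hsv[...,2]>90)
q=W[m];print('mark',len(q),q.mean(0).round(1)); e=np.linalg.svd((q-q.mean(0))[:,:2])[2][0];print(np.degrees(np.arctan2(e[1],e[0])))
```

```text
top 206.6 2631 enc 497.0 37.6 22.4 mean [497.2  38.9 206.5] ext [44.1 44.3  5.4]
lid z [np.float64(154.8), np.float64(154.2), np.float64(153.4)]
top 205.5 83 enc 493.1 36.6 21.9 mean [492.5  34.1 206. ] ext [42.9 42.9  5.8]
  return _methods._mean(a, axis=axis, dtype=dtype,
  ret = ret.dtype.type(ret / rcount)
<stdin>:8: RuntimeWarning: Mean of empty slice.
  ret = um.true_divide(
Traceback (most recent call last):
ValueError: zero-size array to reduction operation maximum which has no identity
```

Emit:
arm_command([
  {"tx": 0.0,"ty": 0,"tz": 0.0013,"rx": 0,"ry": 0,"rz": 0,"gripper": 0.088},
  {"tx": 0.03,"ty": 0,"tz": 0.0013,"rx": 0,"ry": 0,"rz": 0,"gripper": 0.088},
  {"tx": 0.06,"ty": 0,"tz": 0.0013,"rx": 0,"ry": 0,"rz": 0,"gripper": 0.088},
  {"tx": 0.085,"ty": 0,"tz": 0.0013,"rx": 0,"ry": 0,"rz": 0,"gripper": 0.088},
  {"tx": 0.105,"ty": 0,"tz": 0.0013,"rx": 0,"ry": 0,"rz": 0,"gripper": 0.08},
  {"tx": 0.116,"ty": 0,"tz": 0.0013,"rx": 0,"ry": 0,"rz": 0,"gripper": 0.07},
  {"tx": 0.116,"ty": 0,"tz": 0.0013,"rx": 0,"ry": 0,"rz": 0,"gripper": 0.06},
  {"tx": 0.116,"ty": 0,"tz": 0.0013,"rx": 0,"ry": 0,"rz": 0,"gripper": 0.05},
  {"tx": 0.116,"ty": 0,"tz": 0.0013,"rx": 0,"ry": 0,"rz": 0,"gripper": 0.0},
  {"tx": 0.116,"ty": 0,"tz": 0.0013,"rx": 0,"ry": 0,"rz": 0,"gripper": 0.0},
])

```text
time_s: 9.55
position: [496.3, 36.0, 184.9]
ee_rot: [0.131, 1.563, -0.132]
wrist_force: [9.5, -0.9, -1.5]
grip_width: 42.1
```

```bash
python3 -c "
from h import *
st()
snap('wrist','wrist7')"
```

```text
time_s 9.55
joints [-1.670e-01  7.200e-02  1.861e+00  0.000e+00  1.205e+00  1.000e-03]
position [496.334  36.002 184.928]
ee_rot [ 0.131  1.563 -0.132]
wrist_force [ 9.451 -0.946 -1.505]
ft_torque [-0.124 -1.014 -0.033]
grip_width 42.076
[[ 0.004  0.167  0.986]
 [-0.001  0.986 -0.167]
 [-1.     0.     0.004]]
```

View pics/wrist7.png

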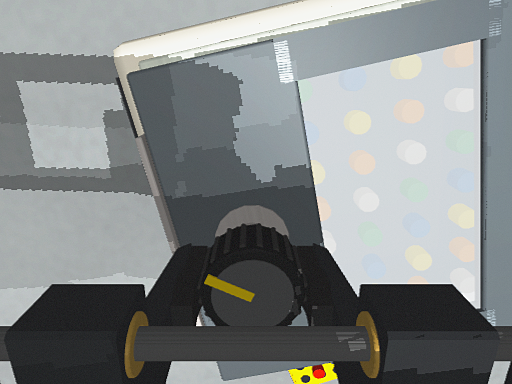

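The view shows the knob held squarely between the pads, centre at about (250,295), and the yellow line from about (205,280) to (252,297). The opening of 42.1 mm fits the 43 mm knob. The 9.5 N in x means I should shift about 1.2 mm. I'll correct that and turn back in small steps with a light press.

Emit:
arm_command([
  {"tx": 0.0005,"ty": 0,"tz": 0.0006,"rx": 0,"ry": 0,"rz": 0,"gripper": 0.0},
  {"tx": 0.001,"ty": 0,"tz": 0.0012,"rx": 0,"ry": 0,"rz": 0,"gripper": 0.0},
  {"tx": 0.001,"ty": 0,"tz": 0.0012,"rx": -0.04,"ry": 0,"rz": 0,"gripper": 0.0},
  {"tx": 0.001,"ty": 0,"tz": 0.0012,"rx": -0.08,"ry": 0,"rz": 0,"gripper": 0.0},
  {"tx": 0.001,"ty": 0,"tz": 0.0012,"rx": -0.12,"ry": 0,"rz": 0,"gripper": 0.0},
  {"tx": 0.001,"ty": 0,"tz": 0.0012,"rx": -0.16,"ry": 0,"rz": 0,"gripper": 0.0},
  {"tx": 0.001,"ty": 0,"tz": 0.0012,"rx": -0.2,"ry": 0,"rz": 0,"gripper": 0.0},
  {"tx": 0.001,"ty": 0,"tz": 0.0012,"rx": -0.24,"ry": 0,"rz": 0,"gripper": 0.0},
  {"tx": 0.001,"ty": 0,"tz": 0.0012,"rx": -0.28,"ry": 0,"rz": 0,"gripper": 0.0},
  {"tx": 0.001,"ty": 0,"tz": 0.0012,"rx": -0.3,"ry": 0,"rz": 0,"gripper": 0.0},
])

```text
time_s: 10.6
position: [497.1, 36.0, 184.6]
ee_rot: [-0.106, 1.566, 0.105]
wrist_force: [-1.4, 1.7, 11.3]
grip_width: 42.0
```

```bash
python3 -c "
from h import *
st()"
```

```text
time_s 10.6
joints [-0.166  0.075  1.859  0.     1.206 -0.3  ]
position [497.072  35.979 184.616]
ee_rot [-0.106  1.566  0.105]
wrist_force [-1.432  1.725 11.299]
ft_torque [ 0.037  0.397 -0.06 ]
grip_width 42.002
[[ 0.003 -0.134  0.991]
 [-0.     0.991  0.134]
 [-1.    -0.001  0.003]]
```

Emit:
arm_command([
  {"tx": -0.0001,"ty": 0,"tz": 0,"rx": -0.03,"ry": 0,"rz": 0,"gripper": 0.0},
  {"tx": -0.0002,"ty": 0,"tz": 0,"rx": -0.06,"ry": 0,"rz": 0,"gripper": 0.0},
  {"tx": -0.0003,"ty": 0,"tz": 0,"rx": -0.09,"ry": 0,"rz": 0,"gripper": 0.0},
  {"tx": -0.0004,"ty": 0,"tz": 0,"rx": -0.12,"ry": 0,"rz": 0,"gripper": 0.0},
  {"tx": -0.0005,"ty": 0,"tz": 0,"rx": -0.15,"ry": 0,"rz": 0,"gripper": 0.0},
  {"tx": -0.0006,"ty": 0,"tz": 0,"rx": -0.18,"ry": 0,"rz": 0,"gripper": 0.0},
  {"tx": -0.0007,"ty": 0,"tz": 0,"rx": -0.21,"ry": 0,"rz": 0,"gripper": 0.0},
  {"tx": -0.0008,"ty": 0,"tz": 0,"rx": -0.24,"ry": 0,"rz": 0,"gripper": 0.0},
  {"tx": -0.0009,"ty": 0,"tz": 0,"rx": -0.27,"ry": 0,"rz": 0,"gripper": 0.0},
  {"tx": -0.0009,"ty": 0,"tz": 0,"rx": -0.3,"ry": 0,"rz": 0,"gripper": 0.0},
])

```text
time_s: 11.6
position: [497.6, 36.1, 185.1]
ee_rot: [-0.34, 1.54, 0.339]
wrist_force: [2.2, 1.7, 5.4]
grip_width: 42.5
```

Emit:
arm_command([
  {"tx": 0,"ty": 0,"tz": 0,"rx": -0.03,"ry": 0,"rz": 0,"gripper": 0.0},
  {"tx": -0.0001,"ty": 0,"tz": 0,"rx": -0.06,"ry": 0,"rz": 0,"gripper": 0.0},
  {"tx": -0.0001,"ty": 0,"tz": 0,"rx": -0.09,"ry": 0,"rz": 0,"gripper": 0.0},
  {"tx": -0.0001,"ty": 0,"tz": 0,"rx": -0.12,"ry": 0,"rz": 0,"gripper": 0.0},
  {"tx": -0.0002,"ty": 0,"tz": 0,"rx": -0.15,"ry": 0,"rz": 0,"gripper": 0.0},
  {"tx": -0.0002,"ty": 0,"tz": 0,"rx": -0.18,"ry": 0,"rz": 0,"gripper": 0.0},
  {"tx": -0.0002,"ty": 0,"tz": 0,"rx": -0.21,"ry": 0,"rz": 0,"gripper": 0.0},
  {"tx": -0.0002,"ty": 0,"tz": 0,"rx": -0.24,"ry": 0,"rz": 0,"gripper": 0.0},
  {"tx": -0.0002,"ty": 0,"tz": 0,"rx": -0.27,"ry": 0,"rz": 0,"gripper": 0.0},
  {"tx": -0.0002,"ty": 0,"tz": 0,"rx": -0.3,"ry": 0,"rz": 0,"gripper": 0.0},
])

```text
time_s: 12.6
position: [498.0, 36.4, 185.4]
ee_rot: [-0.575, 1.488, 0.573]
wrist_force: [4.1, 2.6, 6.9]
grip_width: 42.0
```

Emit:
arm_command([
  {"tx": 0,"ty": 0,"tz": 0.0003,"rx": -0.03,"ry": 0,"rz": 0,"gripper": 0.0},
  {"tx": -0.0001,"ty": 0,"tz": 0.0005,"rx": -0.06,"ry": 0,"rz": 0,"gripper": 0.0},
  {"tx": -0.0001,"ty": 0,"tz": 0.0005,"rx": -0.09,"ry": 0,"rz": 0,"gripper": 0.0},
  {"tx": -0.0001,"ty": 0,"tz": 0.0005,"rx": -0.12,"ry": 0,"rz": 0,"gripper": 0.0},
  {"tx": -0.0002,"ty": 0,"tz": 0.0005,"rx": -0.15,"ry": 0,"rz": 0,"gripper": 0.0},
  {"tx": -0.0002,"ty": 0,"tz": 0.0005,"rx": -0.18,"ry": 0,"rz": 0,"gripper": 0.0},
  {"tx": -0.0002,"ty": 0,"tz": 0.0005,"rx": -0.21,"ry": 0,"rz": 0,"gripper": 0.0},
  {"tx": -0.0002,"ty": 0,"tz": 0.0005,"rx": -0.24,"ry": 0,"rz": 0,"gripper": 0.0},
  {"tx": -0.0002,"ty": 0,"tz": 0.0005,"rx": -0.27,"ry": 0,"rz": 0,"gripper": 0.0},
  {"tx": -0.0002,"ty": 0,"tz": 0.0005,"rx": -0.3,"ry": 0,"rz": 0,"gripper": 0.0},
])

```text
time_s: 13.6
position: [498.4, 36.9, 185.7]
ee_rot: [-0.806, 1.411, 0.803]
wrist_force: [3.8, 5.1, 6.8]
grip_width: 41.9
```

Emit:
arm_command([
  {"tx": 0,"ty": 0,"tz": 0.0004,"rx": -0.03,"ry": 0,"rz": 0,"gripper": 0.0},
  {"tx": -0.0001,"ty": 0,"tz": 0.0008,"rx": -0.06,"ry": 0,"rz": 0,"gripper": 0.0},
  {"tx": -0.0001,"ty": 0,"tz": 0.0008,"rx": -0.09,"ry": 0,"rz": 0,"gripper": 0.0},
  {"tx": -0.0001,"ty": 0,"tz": 0.0008,"rx": -0.12,"ry": 0,"rz": 0,"gripper": 0.0},
  {"tx": -0.0002,"ty": 0,"tz": 0.0008,"rx": -0.15,"ry": 0,"rz": 0,"gripper": 0.0},
  {"tx": -0.0002,"ty": 0,"tz": 0.0008,"rx": -0.18,"ry": 0,"rz": 0,"gripper": 0.0},
  {"tx": -0.0002,"ty": 0,"tz": 0.0008,"rx": -0.21,"ry": 0,"rz": 0,"gripper": 0.0},
  {"tx": -0.0002,"ty": 0,"tz": 0.0008,"rx": -0.24,"ry": 0,"rz": 0,"gripper": 0.0},
  {"tx": -0.0002,"ty": 0,"tz": 0.0008,"rx": -0.27,"ry": 0,"rz": 0,"gripper": 0.0},
  {"tx": -0.0002,"ty": 0,"tz": 0.0008,"rx": -0.3,"ry": 0,"rz": 0,"gripper": 0.0},
])

```text
time_s: 14.6
position: [498.7, 37.4, 185.8]
ee_rot: [-1.034, 1.308, 1.03]
wrist_force: [2.9, 4.2, 6.7]
grip_width: 41.6
```

```bash
python3 -c "
from h import *
st()
snap('wrist','wrist8')"
```

```text
time_s 14.6
joints [-0.164  0.075  1.855  0.002  1.207 -1.498]
position [498.666  37.446 185.829]
ee_rot [-1.034  1.308  1.03 ]
wrist_force [2.863 4.18  6.739]
ft_torque [ 0.543 -0.55  -0.138]
grip_width 41.591
[[ 0.005 -0.972  0.235]
 [ 0.001  0.235  0.972]
 [-1.    -0.004  0.002]]
```

View pics/wrist8.png

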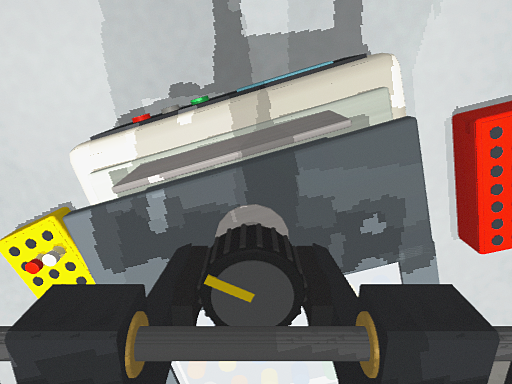

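The knob is turning with the gripper: the yellow line stays at about (205,280) to (252,297). I'll carry on.

Emit:
arm_command([
  {"tx": 0,"ty": 0,"tz": 0.0004,"rx": -0.03,"ry": 0,"rz": 0,"gripper": 0.0},
  {"tx": -0.0001,"ty": 0,"tz": 0.0004,"rx": -0.06,"ry": 0,"rz": 0,"gripper": 0.0},
  {"tx": -0.0001,"ty": 0,"tz": 0.0004,"rx": -0.09,"ry": 0,"rz": 0,"gripper": 0.0},
  {"tx": -0.0001,"ty": 0,"tz": 0.0004,"rx": -0.12,"ry": 0,"rz": 0,"gripper": 0.0},
  {"tx": -0.0002,"ty": 0,"tz": 0.0004,"rx": -0.15,"ry": 0,"rz": 0,"gripper": 0.0},
  {"tx": -0.0002,"ty": 0,"tz": 0.0004,"rx": -0.18,"ry": 0,"rz": 0,"gripper": 0.0},
  {"tx": -0.0002,"ty": 0,"tz": 0.0004,"rx": -0.21,"ry": 0,"rz": 0,"gripper": 0.0},
  {"tx": -0.0002,"ty": 0,"tz": 0.0004,"rx": -0.24,"ry": 0,"rz": 0,"gripper": 0.0},
  {"tx": -0.0002,"ty": 0,"tz": 0.0004,"rx": -0.27,"ry": 0,"rz": 0,"gripper": 0.0},
  {"tx": -0.0002,"ty": 0,"tz": 0.0004,"rx": -0.3,"ry": 0,"rz": 0,"gripper": 0.0},
])

```text
time_s: 15.65
position: [498.7, 38.0, 185.0]
ee_rot: [-1.257, 1.175, 1.253]
wrist_force: [8.8, 4.2, -0.4]
grip_width: 42.0
```

It dropped somewhere between 1.5 and 1.8 rad back: z fell 0.8 mm to the commanded height and the upward force vanished. I'll back off 0.1 rad more for margin and lower it.

Emit:
arm_command([
  {"tx": 0.0005,"ty": -0.0004,"tz": 0.0002,"rx": -0.05,"ry": 0,"rz": 0,"gripper": 0.0},
  {"tx": 0.001,"ty": -0.0008,"tz": 0.0004,"rx": -0.1,"ry": 0,"rz": 0,"gripper": 0.0},
  {"tx": 0.0015,"ty": -0.0008,"tz": 0.0004,"rx": -0.1,"ry": 0,"rz": 0,"gripper": 0.0},
  {"tx": 0.002,"ty": -0.0008,"tz": 0.0004,"rx": -0.1,"ry": 0,"rz": 0,"gripper": 0.0},
  {"tx": 0.0025,"ty": -0.0008,"tz": 0.0004,"rx": -0.1,"ry": 0,"rz": 0,"gripper": 0.0},
  {"tx": 0.003,"ty": -0.0008,"tz": 0.0004,"rx": -0.1,"ry": 0,"rz": 0,"gripper": 0.0},
  {"tx": 0.0035,"ty": -0.0008,"tz": 0.0004,"rx": -0.1,"ry": 0,"rz": 0,"gripper": 0.0},
  {"tx": 0.004,"ty": -0.0008,"tz": 0.0004,"rx": -0.1,"ry": 0,"rz": 0,"gripper": 0.0},
  {"tx": 0.0045,"ty": -0.0008,"tz": 0.0004,"rx": -0.1,"ry": 0,"rz": 0,"gripper": 0.0},
  {"tx": 0.0045,"ty": -0.0008,"tz": 0.0004,"rx": -0.1,"ry": 0,"rz": 0,"gripper": 0.0},
])

```text
time_s: 16.65
position: [498.7, 38.3, 180.5]
ee_rot: [-1.328, 1.126, 1.326]
wrist_force: [4.3, 3.3, 4.4]
grip_width: 42.0
```

```bash
python3 -c "
from h import *
st()"
```

```text
time_s 16.65
joints [-1.620e-01  8.400e-02  1.858e+00  1.000e-03  1.198e+00 -1.895e+00]
position [498.673  38.253 180.522]
ee_rot [-1.328  1.126  1.326]
wrist_force [4.31  3.284 4.405]
ft_torque [ 0.63  -0.692  0.012]
grip_width 42.013
[[ 0.002 -0.987 -0.161]
 [ 0.001 -0.161  0.987]
 [-1.    -0.003  0.   ]]
```

It rests at a lift of about 14.2 mm with 4.4 N under it, so the drop is confirmed. Now I turn forward, following the sink of 0.95 mm per rad.

Emit:
arm_command([
  {"tx": 0.0001,"ty": -0.0002,"tz": 0.0001,"rx": 0.1,"ry": 0,"rz": 0,"gripper": 0.0},
  {"tx": 0.0002,"ty": -0.0004,"tz": 0.0002,"rx": 0.2,"ry": 0,"rz": 0,"gripper": 0.0},
  {"tx": 0.0003,"ty": -0.0004,"tz": 0.0002,"rx": 0.3,"ry": 0,"rz": 0,"gripper": 0.0},
  {"tx": 0.0004,"ty": -0.0004,"tz": 0.0002,"rx": 0.4,"ry": 0,"rz": 0,"gripper": 0.0},
  {"tx": 0.0005,"ty": -0.0004,"tz": 0.0002,"rx": 0.5,"ry": 0,"rz": 0,"gripper": 0.0},
  {"tx": 0.0006,"ty": -0.0004,"tz": 0.0002,"rx": 0.6,"ry": 0,"rz": 0,"gripper": 0.0},
  {"tx": 0.0007,"ty": -0.0004,"tz": 0.0002,"rx": 0.7,"ry": 0,"rz": 0,"gripper": 0.0},
  {"tx": 0.0008,"ty": -0.0004,"tz": 0.0002,"rx": 0.8,"ry": 0,"rz": 0,"gripper": 0.0},
  {"tx": 0.0009,"ty": -0.0004,"tz": 0.0002,"rx": 0.9,"ry": 0,"rz": 0,"gripper": 0.0},
  {"tx": 0.001,"ty": -0.0004,"tz": 0.0002,"rx": 1.0,"ry": 0,"rz": 0,"gripper": 0.0},
])

```text
time_s: 17.65
position: [498.2, 36.6, 179.5]
ee_rot: [-0.572, 1.496, 0.568]
wrist_force: [-1.9, -5.6, 6.9]
grip_width: 42.4
```

```bash
python3 -c "
from h import *
st()"
```

```text
time_s 17.65
joints [-0.163  0.086  1.858 -0.003  1.197 -0.89 ]
position [498.156  36.643 179.458]
ee_rot [-0.572  1.496  0.568]
wrist_force [-1.866 -5.553  6.86 ]
ft_torque [-0.828  0.128  0.06 ]
grip_width 42.386
[[ 0.    -0.666  0.746]
 [-0.003  0.746  0.666]
 [-1.    -0.002 -0.002]]
```

Emit:
arm_command([
  {"tx": 0.0001,"ty": -0.0002,"tz": -0.0002,"rx": 0.1,"ry": 0,"rz": 0,"gripper": 0.0},
  {"tx": 0.0002,"ty": -0.0003,"tz": -0.0005,"rx": 0.2,"ry": 0,"rz": 0,"gripper": 0.0},
  {"tx": 0.0003,"ty": -0.0003,"tz": -0.0005,"rx": 0.3,"ry": 0,"rz": 0,"gripper": 0.0},
  {"tx": 0.0004,"ty": -0.0003,"tz": -0.0005,"rx": 0.4,"ry": 0,"rz": 0,"gripper": 0.0},
  {"tx": 0.0005,"ty": -0.0003,"tz": -0.0005,"rx": 0.5,"ry": 0,"rz": 0,"gripper": 0.0},
  {"tx": 0.0006,"ty": -0.0003,"tz": -0.0005,"rx": 0.6,"ry": 0,"rz": 0,"gripper": 0.0},
  {"tx": 0.0007,"ty": -0.0003,"tz": -0.0005,"rx": 0.7,"ry": 0,"rz": 0,"gripper": 0.0},
  {"tx": 0.0008,"ty": -0.0003,"tz": -0.0005,"rx": 0.8,"ry": 0,"rz": 0,"gripper": 0.0},
  {"tx": 0.0009,"ty": -0.0003,"tz": -0.0005,"rx": 0.9,"ry": 0,"rz": 0,"gripper": 0.0},
  {"tx": 0.0009,"ty": -0.0003,"tz": -0.0005,"rx": 1.0,"ry": 0,"rz": 0,"gripper": 0.0},
])

```text
time_s: 18.65
position: [496.4, 36.2, 178.3]
ee_rot: [0.21, 1.564, -0.216]
wrist_force: [-7.7, -4.9, 10.8]
grip_width: 41.7
```

Emit:
arm_command([
  {"tx": 0.0001,"ty": 0,"tz": 0,"rx": 0.1,"ry": 0,"rz": 0,"gripper": 0.0},
  {"tx": 0.0002,"ty": 0,"tz": 0,"rx": 0.2,"ry": 0,"rz": 0,"gripper": 0.0},
  {"tx": 0.0003,"ty": 0,"tz": 0,"rx": 0.3,"ry": 0,"rz": 0,"gripper": 0.0},
  {"tx": 0.0004,"ty": 0,"tz": 0,"rx": 0.4,"ry": 0,"rz": 0,"gripper": 0.0},
  {"tx": 0.0005,"ty": 0,"tz": 0,"rx": 0.5,"ry": 0,"rz": 0,"gripper": 0.0},
  {"tx": 0.0006,"ty": 0,"tz": 0,"rx": 0.6,"ry": 0,"rz": 0,"gripper": 0.0},
  {"tx": 0.0007,"ty": 0,"tz": 0,"rx": 0.7,"ry": 0,"rz": 0,"gripper": 0.0},
  {"tx": 0.0008,"ty": 0,"tz": 0,"rx": 0.8,"ry": 0,"rz": 0,"gripper": 0.0},
  {"tx": 0.0009,"ty": 0,"tz": 0,"rx": 0.9,"ry": 0,"rz": 0,"gripper": 0.0},
  {"tx": 0.0009,"ty": 0,"tz": 0,"rx": 1.0,"ry": 0,"rz": 0,"gripper": 0.0},
])

```text
time_s: 19.65
position: [495.1, 37.4, 177.2]
ee_rot: [0.982, 1.342, -0.99]
wrist_force: [-12.0, -0.4, 13.0]
grip_width: 42.2
```

```bash
python3 -c "
from h import *
st()
snap('wrist','wrist9')"
```

```text
time_s 19.65
joints [-0.163  0.087  1.862 -0.002  1.2    1.109]
position [495.078  37.421 177.161]
ee_rot [ 0.982  1.342 -0.99 ]
wrist_force [-12.037  -0.412  13.007]
ft_torque [-0.097  1.943  0.071]
grip_width 42.153
[[-0.007  0.955  0.296]
 [-0.001  0.296 -0.955]
 [-1.    -0.007 -0.001]]
```

View pics/wrist9.png

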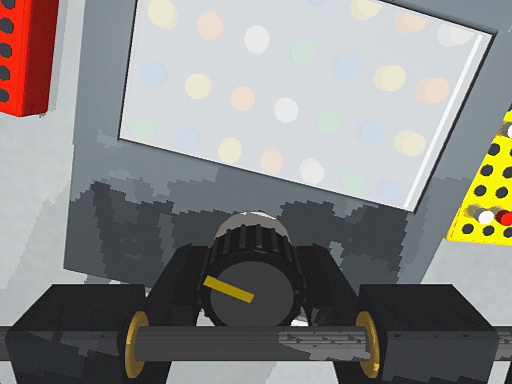

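I've turned forward 3.0 rad and the knob sank about 3 mm, following the gripper. The line is unchanged at about (205,280) to (252,297). The TCP path circles about (496.9, 38.0), which agrees with the wrist camera. I'll release, re-centre, turn the wrist back and take hold again.

Emit:
arm_command([
  {"tx": -0.0005,"ty": 0,"tz": 0,"rx": 0,"ry": 0,"rz": 0,"gripper": 0.07},
  {"tx": -0.0005,"ty": 0,"tz": 0,"rx": 0,"ry": 0,"rz": 0,"gripper": 0.07},
  {"tx": -0.0005,"ty": 0.0005,"tz": -0.0005,"rx": 0,"ry": 0,"rz": 0,"gripper": 0.07},
  {"tx": -0.0005,"ty": 0.0005,"tz": -0.0005,"rx": 0,"ry": 0,"rz": 0,"gripper": 0.07},
  {"tx": -0.0005,"ty": 0.0005,"tz": -0.0005,"rx": -0.1,"ry": 0,"rz": 0,"gripper": 0.07},
  {"tx": -0.0005,"ty": 0.0005,"tz": -0.0005,"rx": -0.24,"ry": 0,"rz": 0,"gripper": 0.07},
  {"tx": -0.0005,"ty": 0.0005,"tz": -0.0005,"rx": -0.38,"ry": 0,"rz": 0,"gripper": 0.07},
  {"tx": -0.0005,"ty": 0.0005,"tz": -0.0005,"rx": -0.52,"ry": 0,"rz": 0,"gripper": 0.07},
  {"tx": -0.0005,"ty": 0.0005,"tz": -0.0005,"rx": -0.66,"ry": 0,"rz": 0,"gripper": 0.07},
  {"tx": -0.0005,"ty": 0.0005,"tz": -0.0005,"rx": -0.8,"ry": 0,"rz": 0,"gripper": 0.07},
])

```text
time_s: 20.7
position: [498.1, 38.2, 177.2]
ee_rot: [0.362, 1.541, -0.362]
wrist_force: [0.5, -0.2, -0.7]
grip_width: 70.2
```

```bash
python3 -c "
from h import *
st()
snap('wrist','wrist10')"
```

```text
time_s 20.7
joints [-0.161  0.089  1.859 -0.     1.194  0.3  ]
position [498.149  38.244 177.212]
ee_rot [ 0.362  1.541 -0.362]
wrist_force [ 0.468 -0.179 -0.673]
ft_torque [-0.058  0.121 -0.02 ]
grip_width 70.21
[[-0.001  0.445  0.895]
 [ 0.     0.895 -0.445]
 [-1.    -0.    -0.   ]]
```

View pics/wrist10.png

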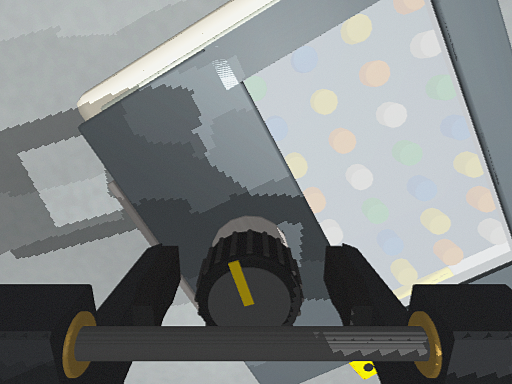

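The fingers are open and the knob stayed put, centre at about (250,295), with the line at about (232,265) to (248,300). I'll check its height, then carry on turning back.

Run:
```python
from h import *
for f in ['wrist9','wrist10']:
    p,d,c=load(f);W=cloud(d,c);z=W[...,2]; q=W[280:318,225:280]
    print(f,'knob top',np.nanmedian(q[...,2]).round(1))
```

```text
wrist9 knob top 199.4
wrist10 knob top 199.9
```

Emit:
arm_command([
  {"tx": 0,"ty": -0.0007,"tz": -0.0009,"rx": -0.14,"ry": 0,"rz": 0,"gripper": 0.07},
  {"tx": 0,"ty": -0.0007,"tz": -0.0009,"rx": -0.28,"ry": 0,"rz": 0,"gripper": 0.07},
  {"tx": 0,"ty": -0.0007,"tz": -0.0009,"rx": -0.42,"ry": 0,"rz": 0,"gripper": 0.07},
  {"tx": 0,"ty": -0.0007,"tz": -0.0009,"rx": -0.56,"ry": 0,"rz": 0,"gripper": 0.07},
  {"tx": 0,"ty": -0.0007,"tz": -0.0009,"rx": -0.7,"ry": 0,"rz": 0,"gripper": 0.07},
  {"tx": 0,"ty": -0.0007,"tz": -0.0009,"rx": -0.84,"ry": 0,"rz": 0,"gripper": 0.07},
  {"tx": 0,"ty": -0.0007,"tz": -0.0009,"rx": -0.98,"ry": 0,"rz": 0,"gripper": 0.07},
  {"tx": 0,"ty": -0.0007,"tz": -0.0009,"rx": -1.12,"ry": 0,"rz": 0,"gripper": 0.07},
  {"tx": 0,"ty": -0.0007,"tz": -0.0009,"rx": -1.26,"ry": 0,"rz": 0,"gripper": 0.07},
  {"tx": 0,"ty": -0.0007,"tz": -0.0009,"rx": -1.4,"ry": 0,"rz": 0,"gripper": 0.07},
])

```text
time_s: 21.75
position: [497.0, 38.0, 177.3]
ee_rot: [-0.73, 1.445, 0.73]
wrist_force: [-0.2, 0.4, 0.2]
grip_width: 69.7
```

Emit:
arm_command([
  {"tx": 0,"ty": 0,"tz": 0,"rx": -0.14,"ry": 0,"rz": 0,"gripper": 0.07},
  {"tx": 0,"ty": 0,"tz": 0,"rx": -0.28,"ry": 0,"rz": 0,"gripper": 0.07},
  {"tx": 0,"ty": 0,"tz": 0,"rx": -0.42,"ry": 0,"rz": 0,"gripper": 0.07},
  {"tx": 0,"ty": 0,"tz": 0,"rx": -0.56,"ry": 0,"rz": 0,"gripper": 0.07},
  {"tx": 0,"ty": 0,"tz": 0,"rx": -0.7,"ry": 0,"rz": 0,"gripper": 0.07},
  {"tx": 0,"ty": 0,"tz": 0,"rx": -0.84,"ry": 0,"rz": 0,"gripper": 0.07},
  {"tx": 0,"ty": 0,"tz": 0,"rx": -0.98,"ry": 0,"rz": 0,"gripper": 0.07},
  {"tx": 0,"ty": 0,"tz": 0,"rx": -1.12,"ry": 0,"rz": 0,"gripper": 0.07},
  {"tx": 0,"ty": 0,"tz": 0,"rx": -1.26,"ry": 0,"rz": 0,"gripper": 0.07},
  {"tx": 0,"ty": 0,"tz": 0,"rx": -1.4,"ry": 0,"rz": 0,"gripper": 0.07},
])

```text
time_s: 22.75
position: [497.0, 38.0, 177.2]
ee_rot: [-1.746, 0.745, 1.747]
wrist_force: [-0.5, 0.8, -0.1]
grip_width: 70.0
```

```bash
python3 -c "
from h import *
st()"
```

```text
time_s 22.75
joints [-0.162  0.086  1.862 -0.     1.193 -2.498]
position [497.022  37.99  177.247]
ee_rot [-1.746  0.745  1.747]
wrist_force [-0.478  0.822 -0.125]
ft_torque [ 0.076 -0.003 -0.027]
grip_width 70.027
[[-0.    -0.722 -0.692]
 [-0.    -0.692  0.722]
 [-1.     0.     0.   ]]
```

The knob top is at 199.6 mm, so the lift is about 11.5 mm as expected. I'll take hold again.

Emit:
arm_command([
  {"tx": 0.0005,"ty": 0,"tz": 0,"rx": 0,"ry": 0,"rz": 0,"gripper": 0.06},
  {"tx": 0.0005,"ty": 0,"tz": 0,"rx": 0,"ry": 0,"rz": 0,"gripper": 0.05},
  {"tx": 0.0005,"ty": 0,"tz": 0,"rx": 0,"ry": 0,"rz": 0,"gripper": 0},
  {"tx": 0.0005,"ty": 0,"tz": 0,"rx": 0,"ry": 0,"rz": 0,"gripper": 0},
  {"tx": 0.0005,"ty": 0,"tz": 0,"rx": 0,"ry": 0,"rz": 0,"gripper": 0},
  {"tx": 0.0005,"ty": 0,"tz": 0,"rx": 0,"ry": 0,"rz": 0,"gripper": 0},
  {"tx": 0.0007,"ty": 0,"tz": 0,"rx": 0,"ry": 0,"rz": 0,"gripper": 0},
  {"tx": 0.0009,"ty": 0,"tz": 0,"rx": 0,"ry": 0,"rz": 0,"gripper": 0},
  {"tx": 0.001,"ty": 0,"tz": 0,"rx": 0,"ry": 0,"rz": 0,"gripper": 0},
  {"tx": 0.001,"ty": 0,"tz": 0,"rx": 0,"ry": 0,"rz": 0,"gripper": 0},
])

```text
time_s: 23.75
position: [497.0, 38.1, 176.7]
ee_rot: [-1.744, 0.747, 1.745]
wrist_force: [-3.2, 1.5, 4.6]
grip_width: 41.6
```

```bash
python3 -c "
from h import *
st();snap('wrist','wrist11')"
```

```text
time_s 23.75
joints [-0.162  0.087  1.863  0.     1.192 -2.495]
position [497.007  38.15  176.662]
ee_rot [-1.744  0.747  1.745]
wrist_force [-3.204  1.527  4.596]
ft_torque [ 0.386  0.599 -0.028]
grip_width 41.635
[[-0.    -0.724 -0.69 ]
 [ 0.    -0.69   0.724]
 [-1.     0.     0.   ]]
```

View pics/wrist11.png

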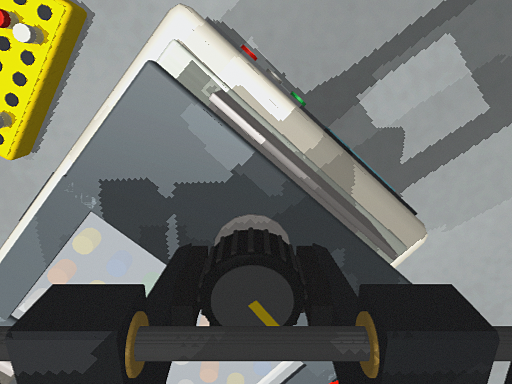

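The knob is held squarely again (41.6 mm), centre at about (252,295). The line now runs from about (252,300) to (275,325). I'll go forward the remaining 3.3 rad.

Emit:
arm_command([
  {"tx": 0.0001,"ty": 0,"tz": 0,"rx": 0.11,"ry": 0,"rz": 0,"gripper": 0.0},
  {"tx": 0.0002,"ty": 0,"tz": 0,"rx": 0.22,"ry": 0,"rz": 0,"gripper": 0.0},
  {"tx": 0.0003,"ty": 0,"tz": 0,"rx": 0.33,"ry": 0,"rz": 0,"gripper": 0.0},
  {"tx": 0.0004,"ty": 0,"tz": 0,"rx": 0.44,"ry": 0,"rz": 0,"gripper": 0.0},
  {"tx": 0.0005,"ty": 0,"tz": 0,"rx": 0.55,"ry": 0,"rz": 0,"gripper": 0.0},
  {"tx": 0.0006,"ty": 0,"tz": 0,"rx": 0.66,"ry": 0,"rz": 0,"gripper": 0.0},
  {"tx": 0.0007,"ty": 0,"tz": 0,"rx": 0.77,"ry": 0,"rz": 0,"gripper": 0.0},
  {"tx": 0.0008,"ty": 0,"tz": 0,"rx": 0.88,"ry": 0,"rz": 0,"gripper": 0.0},
  {"tx": 0.0009,"ty": 0,"tz": 0,"rx": 0.99,"ry": 0,"rz": 0,"gripper": 0.0},
  {"tx": 0.001,"ty": 0,"tz": 0,"rx": 1.1,"ry": 0,"rz": 0,"gripper": 0.0},
])

```text
time_s: 24.8
position: [497.1, 37.9, 175.6]
ee_rot: [-0.953, 1.352, 0.953]
wrist_force: [-2.8, 1.0, 5.0]
grip_width: 42.5
```

Emit:
arm_command([
  {"tx": 0.0001,"ty": 0,"tz": 0,"rx": 0.11,"ry": 0,"rz": 0,"gripper": 0.0},
  {"tx": 0.0002,"ty": 0,"tz": 0,"rx": 0.22,"ry": 0,"rz": 0,"gripper": 0.0},
  {"tx": 0.0003,"ty": 0,"tz": 0,"rx": 0.33,"ry": 0,"rz": 0,"gripper": 0.0},
  {"tx": 0.0004,"ty": 0,"tz": 0,"rx": 0.44,"ry": 0,"rz": 0,"gripper": 0.0},
  {"tx": 0.0005,"ty": 0,"tz": 0,"rx": 0.55,"ry": 0,"rz": 0,"gripper": 0.0},
  {"tx": 0.0006,"ty": 0,"tz": 0,"rx": 0.66,"ry": 0,"rz": 0,"gripper": 0.0},
  {"tx": 0.0007,"ty": 0,"tz": 0,"rx": 0.77,"ry": 0,"rz": 0,"gripper": 0.0},
  {"tx": 0.0008,"ty": 0,"tz": 0,"rx": 0.88,"ry": 0,"rz": 0,"gripper": 0.0},
  {"tx": 0.0009,"ty": 0,"tz": 0,"rx": 0.99,"ry": 0,"rz": 0,"gripper": 0.0},
  {"tx": 0.001,"ty": 0,"tz": 0,"rx": 1.1,"ry": 0,"rz": 0,"gripper": 0.0},
])

```text
time_s: 25.8
position: [496.9, 37.7, 174.6]
ee_rot: [-0.101, 1.569, 0.1]
wrist_force: [-4.1, -0.1, 5.8]
grip_width: 42.0
```

```bash
python3 -c "
from h import *
st()"
```

```text
time_s 25.8
joints [-1.620e-01  9.000e-02  1.865e+00 -1.000e-03  1.188e+00 -2.900e-01]
position [496.894  37.727 174.576]
ee_rot [-0.101  1.569  0.1  ]
wrist_force [-4.147 -0.097  5.799]
ft_torque [-0.049  0.779  0.035]
grip_width 41.999
[[-0.001 -0.128  0.992]
 [-0.001  0.992  0.128]
 [-1.    -0.001 -0.001]]
```

Emit:
arm_command([
  {"tx": 0.0001,"ty": 0,"tz": -0.0002,"rx": 0.13,"ry": 0,"rz": 0,"gripper": 0.0},
  {"tx": 0.0002,"ty": 0,"tz": -0.0004,"rx": 0.26,"ry": 0,"rz": 0,"gripper": 0.0},
  {"tx": 0.0003,"ty": 0,"tz": -0.0004,"rx": 0.39,"ry": 0,"rz": 0,"gripper": 0.0},
  {"tx": 0.0004,"ty": 0,"tz": -0.0004,"rx": 0.52,"ry": 0,"rz": 0,"gripper": 0.0},
  {"tx": 0.0005,"ty": 0,"tz": -0.0004,"rx": 0.65,"ry": 0,"rz": 0,"gripper": 0.0},
  {"tx": 0.0006,"ty": 0,"tz": -0.0004,"rx": 0.78,"ry": 0,"rz": 0,"gripper": 0.0},
  {"tx": 0.0007,"ty": 0,"tz": -0.0004,"rx": 0.91,"ry": 0,"rz": 0,"gripper": 0.0},
  {"tx": 0.0008,"ty": 0,"tz": -0.0004,"rx": 1.04,"ry": 0,"rz": 0,"gripper": 0.0},
  {"tx": 0.0008,"ty": 0,"tz": -0.0004,"rx": 1.13,"ry": 0,"rz": 0,"gripper": 0.0},
  {"tx": 0.0008,"ty": 0,"tz": -0.0004,"rx": 1.13,"ry": 0,"rz": 0,"gripper": 0.0},
])

```text
time_s: 26.8
position: [496.6, 37.8, 173.6]
ee_rot: [0.778, 1.427, -0.778]
wrist_force: [-2.8, -0.0, 1.8]
grip_width: 42.0
```

```bash
python3 -c "
from h import *
st()
p,d,c=snap('wrist','wrist12'); W=cloud(d,c); print('top',np.nanmedian(W[280:318,225:280,2]))
p,d,c=snap('side','side12'); W=cloud(d,c)
for r,cc in [(195,290),(190,275),(205,275)]: print(W[r,cc].round(1))
"
```

```text
time_s 26.8
joints [-0.163  0.09   1.866 -0.     1.185  0.836]
position [496.642  37.82  173.588]
ee_rot [ 0.778  1.427 -0.778]
wrist_force [-2.833 -0.017  1.815]
ft_torque [ 0.098  0.56  -0.035]
grip_width 42.035
[[-0.     0.841  0.542]
 [-0.     0.542 -0.841]
 [-1.    -0.     0.   ]]
top 196.5993068336216
[565.8 -43.6 154.2]
[547.    9.3 152.1]
[501.6 -55.  145.3]
```

View pics/wrist12.png

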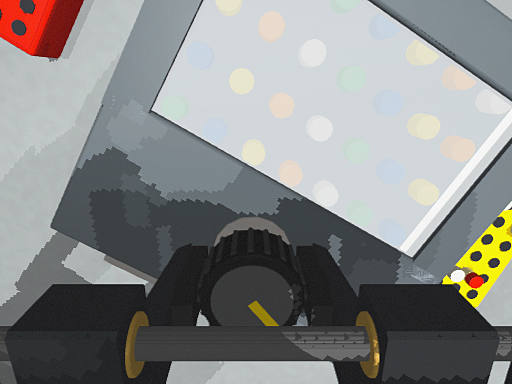

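View pics/side12.png

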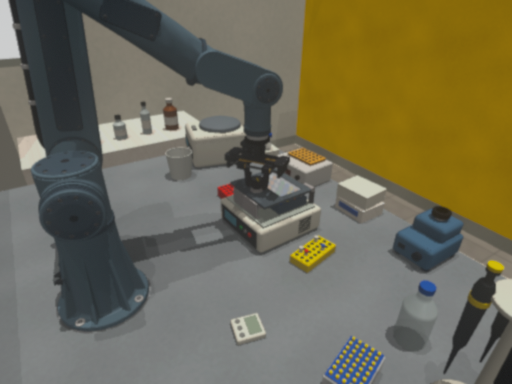

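The last wrist view shows the knob still held, centre at about (252,295), with the line where it was at the re-grip. The side view shows the lid shut and the racks, tub, bottle, box and timer where they were. The knob top is down to 196.6 mm, a lift of about 8.6 mm, so it is on the thread. I'm handing in.

```bash
python3 -c "
from h import *
print(arm.finish_job())"
```

```text
the job is handed in; nothing more can be done
None
```

The lid is shut, the hand screw is started on its thread, and I handed the job in at about 27 s with the gripper still holding the knob.

- **Lid:** I pushed it shut with the closed fingers on the frame beside the knob. It reached a hard stop, where 3 mm more command moved it only 0.2 mm and the force rose to 30 N. The lid's upper face measured 153–155 mm against the 155 mm expected. I did not see the tab itself behind the rim; I take it as dropped from the height and the stop.
- **Backward turn:** The knob climbed about 1.2 mm, then dropped between 1.5 and 1.8 rad back. I backed off 0.1 rad more and lowered it until it rested at a lift of about 14.2 mm.
- **Forward turn:** I turned it 6.33 rad in total, with one re-grip half-way. It sank about 1 mm per radian under roughly 5 N, though the upward force reached 13 N just before the re-grip. Its lift at the end was about 8.6 mm from the camera, against about 8 mm expected.
- **Last state:** The gripper opening was 42 mm, the net force about 3 N, and the last joint had about 2.2 rad of forward range left. In the final side view the things on the bench looked unmoved.

One disagreement: the knob axis came out 4 mm apart in x between the side camera (493 mm) and the wrist camera (497 mm). Feeling it with the gripper gave 497 mm, and I used that for the re-grip.

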